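# Shut the bench water valve with its loose key

### The job

Take the valve key out of its holster, thread it down through the two guide eyes of the valve stand and, pressing only lightly, feel for the slot in the valve spindle until the key drops fully home. Then turn the key clockwise (seen from above) until the valve meets its stop, and let go, leaving the key standing in the valve. Do not force the key against the stand, and leave the bottle, pencil case and marker where they are.

Things in the scene. Friction and masses are not known exactly. Their poses are not given: they have to be found in the camera images.
- key: Loose upright valve key, 0.28 kg. Origin: middle of its lower tip, z up. From the tip: steel tang to z = 17 mm, 20 mm wide (key x), 6 thick (key y); round shaft, 22 mm diameter, to 131 mm (lowest 3 mm bevelled to 18 mm diameter); grey paddle handle from 131 to 167 mm, 60 long (key x), 22 thick (key y), in line with the tang. Starts at any yaw; a half turn makes no difference. No pose while held.
- holster: White block 60 x 60 x 55 mm fixed on the bench, origin at the centre of its underside; in its middle an upright hole, 24.5 mm in diameter and 50 mm deep, in which the key stands, tip 5 mm above the bench.
- stand: Valve stand fixed on the bench, 147 mm high. Origin on the bench under the upright valve axis, its z axis. A grey column 52 mm wide at x = -50 to -66 mm carries two guide eyes, plates 52 mm wide that end 28 mm past the axis on the +x side; below, on the axis, a brass spindle in a round collar. Over 20 N between key and stand before the key is home, or 80 N at any time, is forcing it.
- upper_eye (a point): Centre of the mouth of the upper guide eye, on its top face, 147 mm above the bench. Plate 12 mm thick, hole 24 mm in diameter on the valve axis, edges chamfered 2 mm.
- lower_eye (a point): Centre of the mouth of the lower guide eye, on its top face, 92 mm above the bench; same plate and hole.
- valve_axis (a point): Fixed point on the valve axis, 52 mm above the bench. The spindle's flat top (44 mm square) is within 5 mm of it in height, unmeasured; slot in it 22 x 8 mm, 16 mm deep. It turns stiffly (0.1 N m). At the start the slot is 0.4 to 1.3 rad counter-clockwise (from above) of the stand's y, unmeasured. Turned clockwise to its stop (closed), the key's paddle lies along y; the tang has 0.1 rad play.
- bottle: Bystander: closed glass bottle, 64 mm in diameter, 130 mm high; origin at the centre of its underside.
- case: Bystander: soft grey pencil case, 75 x 60 x 28 mm; origin at the centre of its underside.
- marker: Bystander: thick marker pen lying on the bench, about 145 mm long, 16 mm thick; origin on its underside, long side along its x.
Mind the look-alikes: they are no part of the job. Of the things like the key, leave any that is brown or green; of the rest the smaller one is meant.

How it is judged (in metres and radians):
On the way, in this order (a step that is already met when the one before it is completed fails the run):
1. the key's tip is through the upper guide eye (z of key in the frame of stand below 0.133 m and horizontal distance between key and upper_eye below 0.005 m and angle between key's own z axis and vertical below 0.1 rad), for 0.1 s.
2. the key's tip is through the lower guide eye as well (z of key in the frame of stand below 0.078 m and horizontal distance between key and lower_eye below 0.005 m and angle between key's own z axis and vertical below 0.1 rad), for 0.1 s.
3. the tang has dropped home in the spindle's slot (z of key in the frame of stand below 0.044 m and horizontal distance between key and valve_axis below 0.005 m), for 0.2 s.
At the end, for the whole second after the job is handed in: The key stands upright (within 0.1 rad) through both eyes, its tang home in the slot (tip lower than 44 mm above the bench, below any height of the spindle's top, and within 5 mm of the axis), turned so that its paddle lies within 0.15 rad of the stand's y axis (valve closed), released and at rest (all of step 3 and angle between the x axis of key and the y axis of stand, either way round below 0.15 rad and angle between key's own z axis and vertical below 0.1 rad and linear speed of key below 0.02 m/s and angular speed of key below 0.2 rad/s); the robot touches nothing.
It fails at once if the key is forced: over 20 N against the stand before it is home, or over 80 N at any time ((contact force between key and stand above 20 N and z of key in the frame of stand above 0.0455 m) or contact force between key and stand above 80 N).
It fails at once if the stand is struck or leaned on by the robot with more than 25 N (contact force between any of the fingers, the arm and stand above 25 N).
It fails at once if a bystander is moved more than 20 mm (distance of any of bottle, case, marker from where it was at the start of the episode above 0.02 m).
It also fails if it takes over 72 s, if anything falls off the work surface, if the arm or the gripper's body presses on something with over 40 N, if the wrist force passes 120 N, or if a joint passes its speed limit or range.

### The arm

A 7-joint arm with a two-finger parallel gripper is mounted at the origin on the work surface. World frame = base frame: x ahead of the robot, y to its left, z up, the work surface at z = 0. Lengths are in mm, angles in rad, forces in N, time in s.
With the tool pointing down it reaches from about 425 to 825 mm from the base axis. Payload 3.6 kg.
Tool frame: the origin (TCP) lies at the centre of the arm's flange, where the gripper is bolted on; the fingertips stand 173 mm ahead of it and the grasp point (between the pads) lies 155 mm ahead of it; y points along the fingers, x is the direction in which the jaws open and shut, and the axes are right-handed (so a half turn about y gives the same grasp; the last joint's range is limited). The gripper opens to 85 mm and grips with 20 to 120 N. Pads are 22 mm wide; open, the fingers measure 114 mm over their backs; the gripper's body (76 mm by 85 mm) begins 54 mm behind the grasp point. The pads swing forward as they close: fully open they stand 13 mm farther back than shut.
Start: joints at [-1.149, 0.615, -0.013, 1.423, 0.008, 1.103, -0.04], TCP at [281.413, 585.903, 404.697] pointing down, gripper open.
Joint ranges: [-3.12, 3.12], [-0.3, 2.06], [-1.34, 1.32], [0.26, 2.42], [-1.36, 4.5], [0.01, 1.98], [-2.84, 2.84]. Speed limits (rad/s): [2.79, 2.79, 3.14, 3.14, 3.14, 3.14, 3.14].

### API

Orientations are given as a unit quaternion [x, y, z, w].
In Python, from plant import manip gives the robot as it stands.
- The arm moves only by the tool step_arm, never from a script. Its argument "motion" is a list of rows, each an object of numbers: "x", "y", "z": the shift along the tool's x, y, z in mm; "ax", "ay", "az": the turn, a rotation vector about the tool's x, y, z in rad. In form: [{"x": .., "y": .., "z": .., "ax": .., "ay": .., "az": ..}, ...]. A call has 1 to 12 rows; each row is the pose to reach, as a shift and turn from the pose measured when the call began, along the tool's axes at that moment; what a row does not reach only later rows make up. A row lasts 1/10 s, in which the tool goes at most 50 mm and 8.59 degrees, less where a joint would pass 70% of its speed; a pose out of reach is approached as far as the arm can. A call with a gripper value outside its range is refused whole. "jaw" is the gripper command: -1 is shut, 1 is fully open, values between are in proportion, set as the call begins (left out, the last holds). The fingers move at their own pace and stop on an object; the grip force is fixed at half the most. Time passes only in rows, so rows that repeat a pose let the fingers close. It gives the time, the measured TCP pose, the force and the opening at its end, in the units of the state.
- manip.get_obs(): the state, without advancing time (a new reading comes with each control period).
- manip.get_image(name): name is "side" or "top" or "wrist"; returns the picture (384x512x3 uint8, red, green, blue); there is no depth.
- manip.camera_params(name): a dict with "mtx" (3x3 intrinsics, pixels), "rvec" (rotation vector, rad) and "tvec" (3), from world to camera coordinates, as OpenCV has them. Camera axes: x right, y down, z forward; pixel columns grow to the right and rows downward; lengths in mm; the calibration is good to about 2 mm. A picture is of the moment at which its call begins: read the wrist's pose just before it. camera_params takes no time and is no camera call; for the wrist camera it gives the pose at the moment of the call.
- manip.finish_job(): hands the job in, once; it reports no verdict.
The state is a dict: "time_s": time; "q": joint angles; "dq": joint speeds; "joint_torque": joint torques, N m; "tool_pos": TCP position; "orientation": TCP orientation; "contact_force": force on the tool from outside, world axes, zero at the start; "torque": the same for the moment, N m; "grip_width": finger opening in mm.
Only numpy, scipy, OpenCV 4.12 (cv2) and the standard library are available. Lean on these libraries where they do the work, as an engineer would, in place of code of your own. Each camera call takes 0.05 s, during which the arm holds its last target. There are 200 camera calls.

## Working session

There is one attempt and no reset: what is moved stays moved. The work goes in short steps, Python scripts to look and compute and a tool call to move; the robot and the scene stay as the last step left them, time stands still between calls to the robot, and variables do not carry over. Pictures are saved under pics/ and viewed, about 8 in all and at most 12, crops included, and the job is handed in when it is done.

Besides the shell and the picture viewer there is one more tool, called after "Call:" as name(argument=value, ...) on one line, values as JSON. step_arm: Moves the arm, as the interface text tells. Its arguments: {"type":"object","properties":{"motion":{"type":"array"},"jaw":{"type":"number"}},"required":["motion"]}

```bash
mkdir -p pics
cat > h.py <<'E'
import numpy as np, cv2
from scipy.spatial.transform import Rotation as R
from plant import manip
def cam(n):
    p=manip.camera_params(n); K=np.array(p["mtx"],float); Rm=cv2.Rodrigues(np.array(p["rvec"],float))[0]; t=np.array(p["tvec"],float).ravel()
    return K,Rm,t
def ray(c,uv):
    K,Rm,t=c; d=Rm.T@np.linalg.inv(K)@np.array([uv[0],uv[1],1.]); return -Rm.T@t,d
def onz(c,uv,z):
    o,d=ray(c,uv); return o+d*(z-o[2])/d[2]
def proj(c,P):
    K,Rm,t=c; p=K@(Rm@np.array(P,float)+t); return p[:2]/p[2]
def snap(n,f):
    im=manip.get_image(n)[:,:,::-1].copy(); cv2.imwrite(f,im); return im
E
python3 - <<'E'
from h import *
o=manip.get_obs(); print(o)
a=snap("top","pics/top0.png"); b=snap("side","pics/side0.png")
for n in("top","side"):
    K,Rm,t=cam(n); print(n,K.tolist(),(-Rm.T@t).round(),Rm.round(3).tolist())
E
```

```text
{'time_s': 0.0, 'q': array([-1.14945842,  0.61592047, -0.01259143,  1.42492748,  0.0080946 ,
        1.10336293, -0.0404179 ]), 'dq': array([-0.00081694,  0.00051091,  0.00142781, -0.00019714,  0.0012646 ,
        0.00087967,  0.00217842]), 'joint_torque': array([-2.51027577e-04, -4.69197178e+01,  2.58891983e-01, -1.71035403e+01,
        9.92440386e-03,  9.51598515e-03,  5.29018450e-06]), 'tool_pos': array([281.31768565, 585.61325354, 403.52733691]), 'orientation': array([ 0.59903548,  0.37573898, -0.37725827, -0.59804089]), 'contact_force': array([0.67291797, 0.74799247, 0.45288728]), 'torque': array([-0.00655566, -0.03155205, -0.01294767]), 'grip_width': 85.59074072937464}
top [[349.40469484297284, 0.0, 256.1539440624681], [0.0, 349.40469484297284, 191.53979903653004], [0.0, 0.0, 1.0]] [515.  37. 861.] [[-0.028, -0.999, 0.026], [-0.997, 0.026, -0.067], [0.066, -0.027, -0.997]]
side [[395.9931529251983, 0.0, 249.13088426105767], [0.0, 395.9931529251983, 188.8301959340217], [0.0, 0.0, 1.0]] [454. 723. 495.] [[-0.987, -0.16, -0.002], [-0.076, 0.479, -0.875], [0.141, -0.863, -0.485]]
```

```bash
python3 -c "
import cv2
a=cv2.imread('pics/top0.png');cv2.imwrite('pics/top0b.png',cv2.resize(a,(800,600),interpolation=cv2.INTER_CUBIC))
a=cv2.imread('pics/side0.png');cv2.imwrite('pics/side0b.png',cv2.resize(a,(800,600),interpolation=cv2.INTER_CUBIC))"
```

```text
(no output)
```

View pics/top0b.png

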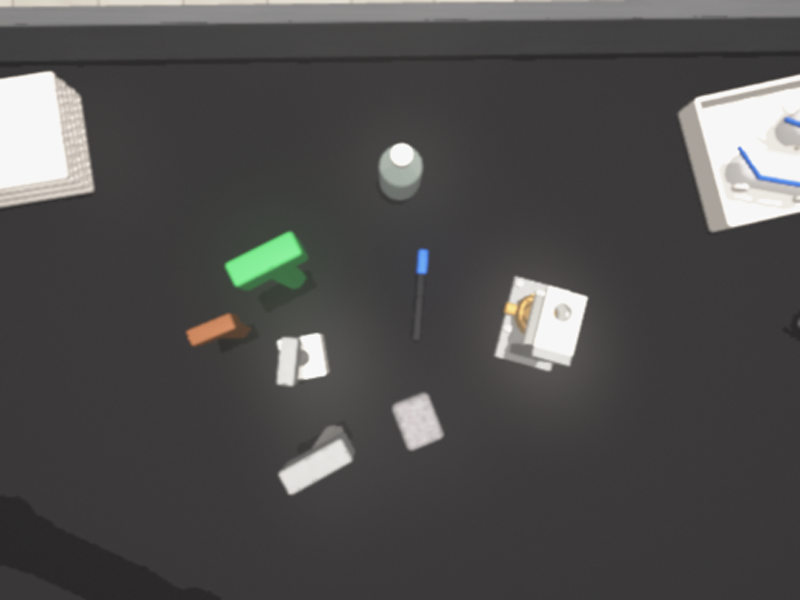

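View pics/side0b.png

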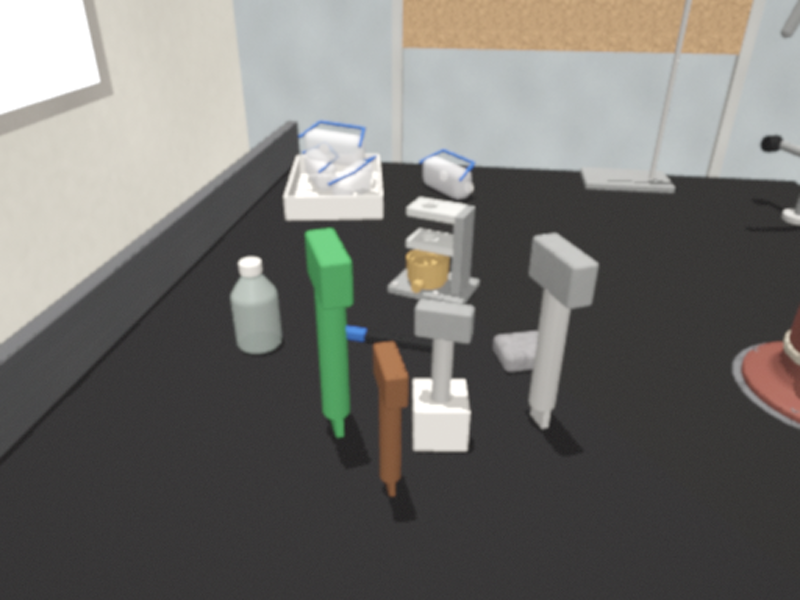

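Candidates in the top view (800x600 picture): green at (265,260), brown at (213,330), small grey in the white holster at (288,360), and larger grey at (316,465). Green and brown are excluded. Of the two greys, the one in the holster is smaller. The stand is at (560,325), with the hole of its upper eye at (563,312).

I'll measure coarsely and confirm in a crop.

Run:
```python
from h import *
a=cv2.imread('pics/top0.png'); b=cv2.imread('pics/side0.png'); c=cam("top"); s=.64
for n,uv,z in [("key paddle",(288,361),172),("holster white",(313,356),55),("big grey",(316,466),230),("green",(265,260),230),("brown",(213,330),140),("eye",(563,312),147),("case",(418,420),28),("marker",(420,295),16),("bottle cap",(402,154),130)]:
    print(n,onz(c,(uv[0]*s,uv[1]*s),z).round())
# ray height of key paddle: both ends
for uv in [(290,338),(287,384)]: print(onz(c,(uv[0]*s,uv[1]*s),172).round(1))
for uv in [(552,285),(587,293),(572,365),(533,357)]: print('plate',onz(c,(uv[0]*s,uv[1]*s),147).round(1))
# side cross check: eye, key
print(proj(cam("side"),onz(c,(288*s,361*s),172))/s, proj(cam("side"),onz(c,(563*s,312*s),147))/s)
x=cv2.resize(a[195:330,110:390],None,fx=2.8,fy=2.8,interpolation=cv2.INTER_CUBIC)
y=cv2.resize(b[120:330,180:400],None,fx=1,fy=1)
x=cv2.resize(a[170:325,170:390],(800,564),interpolation=cv2.INTER_CUBIC); cv2.imwrite('pics/crop1.png',x)
```

```text
key paddle [487. 161. 172.]
holster white [488. 145.  55.]
big grey [370. 121. 230.]
green [606. 175. 230.]
brown [529. 264. 140.]
eye [ 539. -196.  147.]
case [387.  -7.  28.]
marker [576. -17.  16.]
bottle cap [762.   9. 130.]
[515.3 158.  172. ]
[458.3 162.6 172. ]
plate [ 575.6 -183.5  147. ]
plate [ 563.7 -229.7  147. ]
plate [ 469.6 -205.   147. ]
plate [ 481.6 -154.   147. ]
[445.52307778 305.56772075] [429.96080118 204.67924195]
```

View pics/crop1.png

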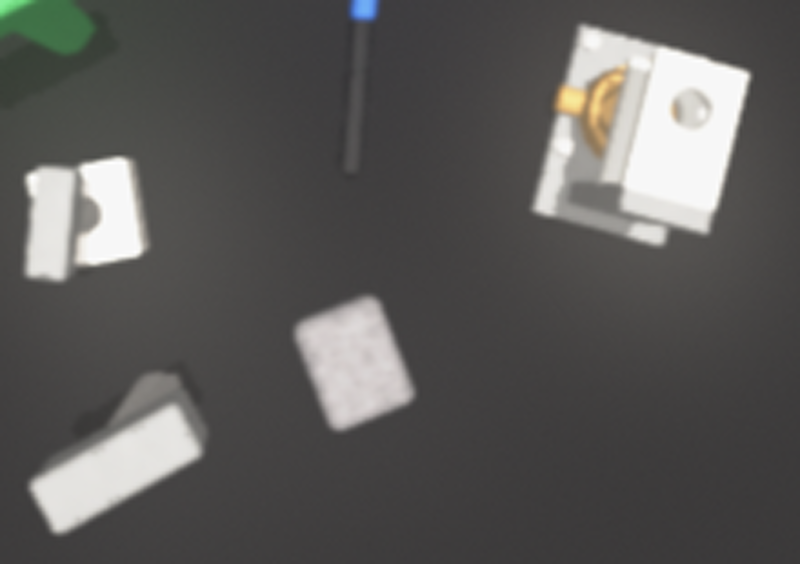

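Crop 1 confirms it: the small grey key stands in the white holster (crop pixel (50,222)), and the larger grey one at (115,470) has no holster. So the holster one is the key. The stand's upper hole is at crop pixel (690,107).

Next I'll work out the first move.

```bash
cat >> h.py <<'E'
def go(P,yaw,show=True):
    "tool shift/turn to TCP P with tool y straight down and tool x at yaw"
    o=manip.get_obs(); q=R.from_quat(o["orientation"]); x=np.array([np.cos(yaw),np.sin(yaw),0]); y=np.array([0,0,-1.])
    G=R.from_matrix(np.c_[x,y,np.cross(x,y)])
    d=q.inv().apply(np.array(P,float)-o["tool_pos"]); r=(q.inv()*G).as_rotvec()
    print("t",round(o["time_s"],2),"pos",o["tool_pos"].round(1),"xyz",d.round(1),"rot",r.round(3),"F",o["contact_force"].round(1),"w",round(o["grip_width"],1))
def yawt(o): 
    v=R.from_quat(o["orientation"]).as_matrix(); return np.arctan2(v[1,0],v[0,0]),v.round(3).tolist()
E
python3 - <<'E'
from h import *
go((487,161,440),1.49); print(yawt(manip.get_obs()))
o=manip.get_obs();c=cam("wrist"); q=R.from_quat(o["orientation"])
print(c[0].tolist(), q.inv().apply(-c[1].T@c[2]-o["tool_pos"]).round(1), (c[1]@q.as_matrix()).round(3).tolist())
E
```

```text
t 0.1 pos [281.3 585.7 403.6] xyz [-293.8  -35.7 -369.3] rot [-0.    -0.367 -0.002] F [ 0.1  0.1 -0.6] w 85.5
(np.float64(1.1231082614153916), [[0.433, -0.001, -0.901], [0.901, -0.002, 0.433], [-0.002, -1.0, -0.0]])
[[319.2453926017384, 0.0, 258.68612414358887], [0.0, 319.2453926017384, 192.4141866011767], [0.0, 0.0, 1.0]] [ 1.  31.7 74.6] [[1.0, 0.001, 0.001], [0.002, -0.291, -0.957], [-0.001, 0.957, -0.291]]
```

Call:
step_arm(motion=[{"x": 0,"y": -36,"z": 0,"ay": 0},{"x": -294,"y": -36,"z": -369,"ay": -0.367},{"x": -294,"y": -36,"z": -369,"ay": -0.367},{"x": -294,"y": -36,"z": -369,"ay": -0.367},{"x": -294,"y": -36,"z": -369,"ay": -0.367},{"x": -294,"y": -36,"z": -369,"ay": -0.367},{"x": -294,"y": -36,"z": -369,"ay": -0.367},{"x": -294,"y": -36,"z": -369,"ay": -0.367},{"x": -294,"y": -36,"z": -369,"ay": -0.367},{"x": -294,"y": -36,"z": -369,"ay": -0.367},{"x": -294,"y": -36,"z": -369,"ay": -0.367},{"x": -294,"y": -36,"z": -369,"ay": -0.367}], jaw=1)

```text
$.motion[0]: bad value
```

Run:
```python
from h import *
go((487,161,440),1.49); print(manip.get_obs()['q'].round(2))
c=cam("wrist"); np.savez('w1.npz',K=c[0],R=c[1],t=c[2]); a=snap("wrist","pics/w1.png")
x=cv2.resize(a,(800,600),interpolation=cv2.INTER_CUBIC); cv2.imwrite('pics/w1b.png',x)
```

```text
t 0.1 pos [281.3 585.7 403.6] xyz [-293.8  -35.7 -369.3] rot [-0.    -0.367 -0.002] F [ 0.1  0.1 -0.6] w 85.5
[-1.15  0.62 -0.01  1.42  0.01  1.1  -0.04]
```

View pics/w1b.png

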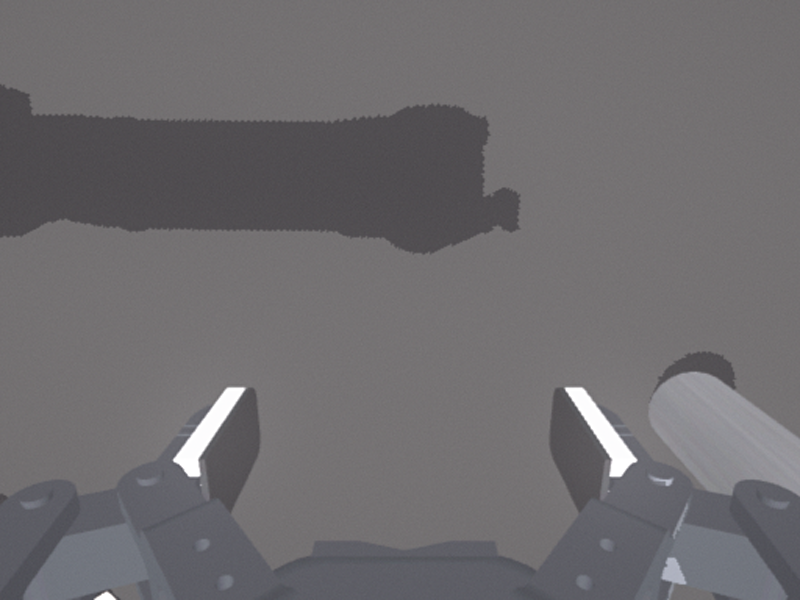

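That call was refused because every row needs all six numbers. The picture shows only bench, with the pads at (240,390) and (570,390) and no key. Moving now.

Call:
step_arm(motion=[{"x": 0,"y": -36,"z": 0,"ax": 0,"ay": 0,"az": 0},{"x": -294,"y": -36,"z": -369,"ax": 0,"ay": -0.367,"az": 0},{"x": -294,"y": -36,"z": -369,"ax": 0,"ay": -0.367,"az": 0},{"x": -294,"y": -36,"z": -369,"ax": 0,"ay": -0.367,"az": 0},{"x": -294,"y": -36,"z": -369,"ax": 0,"ay": -0.367,"az": 0},{"x": -294,"y": -36,"z": -369,"ax": 0,"ay": -0.367,"az": 0},{"x": -294,"y": -36,"z": -369,"ax": 0,"ay": -0.367,"az": 0},{"x": -294,"y": -36,"z": -369,"ax": 0,"ay": -0.367,"az": 0},{"x": -294,"y": -36,"z": -369,"ax": 0,"ay": -0.367,"az": 0},{"x": -294,"y": -36,"z": -369,"ax": 0,"ay": -0.367,"az": 0},{"x": -294,"y": -36,"z": -369,"ax": 0,"ay": -0.367,"az": 0},{"x": -294,"y": -36,"z": -369,"ax": 0,"ay": -0.367,"az": 0}], jaw=1)

```text
time_s: 1.35
tool_pos: [488.3, 156.4, 440.2]
orientation: [0.523, 0.476, -0.478, -0.521]
contact_force: [0.6, -0.0, 0.5]
grip_width: 85.8
```

Run:
```python
from h import *
go((487,161,440),1.49); print(manip.get_obs()['q'].round(2))
c=cam("wrist"); np.savez('w1.npz',K=c[0],R=c[1],t=c[2]); a=snap("wrist","pics/w2.png")
x=cv2.resize(a,(800,600),interpolation=cv2.INTER_CUBIC); cv2.imwrite('pics/w2b.png',x)
```

```text
t 1.35 pos [488.3 156.4 440.2] xyz [4.5 0.2 1.7] rot [ 0.    -0.009 -0.005] F [ 0.6 -0.   0.5] w 85.8
[-0.34  0.37 -0.02  1.76  0.02  1.02  1.11]
```

View pics/w2b.png

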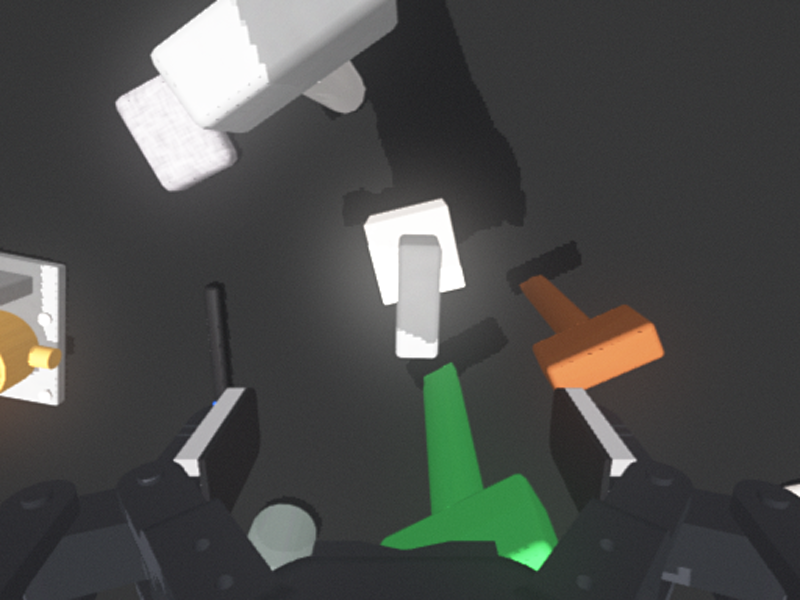

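The wrist view shows the key's paddle at about (418,300) over its white holster. Green at (470,520) and brown at (600,345) are clear of the fingers. I'll take one enlarged crop to get the corners.

Run:
```python
from h import *
a=cv2.imread("pics/w2.png"); cv2.imwrite('pics/w2c.png',cv2.resize(a[122:237,225:305],(560,600*0+805-210),interpolation=cv2.INTER_CUBIC) if 0 else cv2.resize(a[120:240,225:305],(400,600),interpolation=cv2.INTER_CUBIC))
c=tuple(np.load('w1.npz')[k] for k in("K","R","t"))
for x,y in[(30,11),(30,-11),(-30,-11),(-30,11)]:
    yw=-.08; P=[487+x*np.cos(yw)-y*np.sin(yw),159+x*np.sin(yw)+y*np.cos(yw),172]; u=proj(c,P); print(u.round(1),((u-[225,120])*5).round())
```

```text
[276.2 229.2] [256. 546.]
[248.8 229.3] [119. 547.]
[247.4 155.3] [112. 176.]
[276.8 155.1] [259. 175.]
```

View pics/w2c.png

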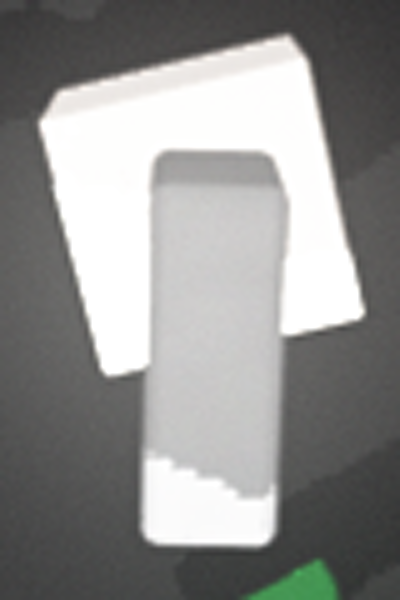

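Crop: the paddle's top corners are (152,184), (287,186), (277,546) and (142,546). The holster's top corners are (40,125), (305,60), (363,319) and (105,376).

Run:
```python
from h import *
c=tuple(np.load('w1.npz')[k] for k in("K","R","t"))
f=lambda L,z:np.array([onz(c,(225+u/5-.4,120+v/5-.4),z)[:2] for u,v in L])
k=f([(152,184),(287,186),(277,546),(142,546)],172); h=f([(40,125),(305,60),(363,319),(105,376)],55)
for n,p in(("key",k),("hol",h)):
    print(n,p.mean(0).round(1),[np.linalg.norm(p[i]-p[i-1]).round(1) for i in range(4)]); d=p[2]+p[3]-p[0]-p[1]; print('yaw',np.arctan2(d[1],d[0]).round(3)); print(p.round(1).tolist())
print("mid of grasp pads", manip.get_obs()["tool_pos"])
go((487,160,322),1.49)
```

```text
key [487.7 163. ] [np.float64(58.7), np.float64(20.2), np.float64(58.3), np.float64(21.6)]
yaw -0.107
[[457.6, 156.0], [459.6, 176.1], [517.7, 170.6], [515.9, 149.1]]
hol [488.8 162.8] [np.float64(59.8), np.float64(60.0), np.float64(60.5), np.float64(60.9)]
yaw 0.15
[[463.6, 128.6], [454.5, 188.0], [514.3, 197.5], [522.8, 137.1]]
mid of grasp pads [487.14437003 159.43009403 440.1280774 ]
t 1.4 pos [487.1 159.4 440.1] xyz [  0.8 118.1   0. ] rot [-0.001 -0.004 -0.002] F [-0.6  1.   0.2] w 85.5
```

Run:
```python
from h import *
go((487.7,162.5,310),1.47)
```

```text
t 1.4 pos [487.1 159.4 440.1] xyz [  3.4 130.1  -0.5] rot [-0.001  0.016 -0.002] F [-0.6  1.   0.2] w 85.5
```

Call:
step_arm(motion=[{"x": 3,"y": 0,"z": -0.5,"ax": 0,"ay": 0.016,"az": -0.002},{"x": 3,"y": 20,"z": -0.5,"ax": 0,"ay": 0.016,"az": -0.002},{"x": 3,"y": 50,"z": -0.5,"ax": 0,"ay": 0.016,"az": -0.002},{"x": 3,"y": 80,"z": -0.5,"ax": 0,"ay": 0.016,"az": -0.002},{"x": 3,"y": 105,"z": -0.5,"ax": 0,"ay": 0.016,"az": -0.002},{"x": 3,"y": 120,"z": -0.5,"ax": 0,"ay": 0.016,"az": -0.002},{"x": 3,"y": 128,"z": -0.5,"ax": 0,"ay": 0.016,"az": -0.002},{"x": 3,"y": 130,"z": -0.5,"ax": 0,"ay": 0.016,"az": -0.002},{"x": 3,"y": 130,"z": -0.5,"ax": 0,"ay": 0.016,"az": -0.002},{"x": 3,"y": 130,"z": -0.5,"ax": 0,"ay": 0.016,"az": -0.002}])

```text
time_s: 2.4
tool_pos: [487.9, 162.6, 311.0]
orientation: [-0.524, -0.475, 0.474, 0.525]
contact_force: [-0.1, -0.0, -0.9]
grip_width: 85.2
```

Run:
```python
from h import *
go((487.7,162.5,310),1.47)
c=cam("wrist"); np.savez('w3.npz',K=c[0],R=c[1],t=c[2]); a=snap("wrist","pics/w3.png")
cv2.imwrite('pics/w3b.png',cv2.resize(a,(640,480),interpolation=cv2.INTER_CUBIC))
```

```text
t 2.4 pos [487.9 162.6 311. ] xyz [-0.1  1.   0.2] rot [0.001 0.    0.001] F [-0.1 -0.  -0.9] w 85.2
```

View pics/w3b.png

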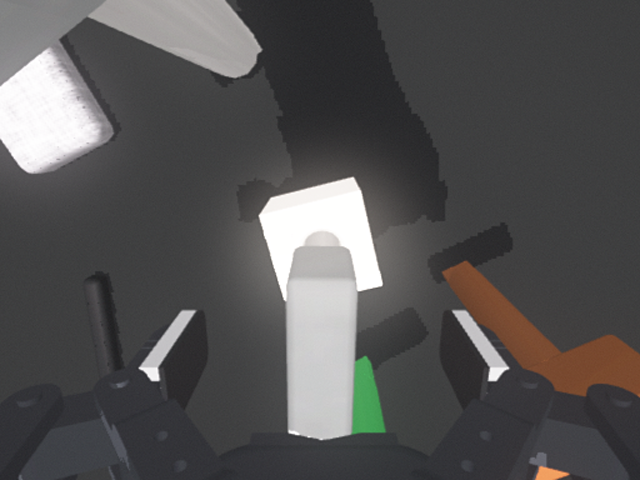

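The paddle (centre column 322) sits midway between the pads (207 and 441). Closing.

Call:
step_arm(motion=[{"x": 0,"y": 1,"z": 0,"ax": 0,"ay": 0,"az": 0},{"x": 0,"y": 1,"z": 0,"ax": 0,"ay": 0,"az": 0},{"x": 0,"y": 1,"z": 0,"ax": 0,"ay": 0,"az": 0},{"x": 0,"y": 1,"z": 0,"ax": 0,"ay": 0,"az": 0},{"x": 0,"y": 1,"z": 0,"ax": 0,"ay": 0,"az": 0},{"x": 0,"y": 1,"z": 0,"ax": 0,"ay": 0,"az": 0},{"x": 0,"y": 1,"z": 0,"ax": 0,"ay": 0,"az": 0},{"x": 0,"y": 1,"z": 0,"ax": 0,"ay": 0,"az": 0},{"x": 0,"y": 1,"z": 0,"ax": 0,"ay": 0,"az": 0},{"x": 0,"y": 1,"z": 0,"ax": 0,"ay": 0,"az": 0}], jaw=-1)

```text
time_s: 3.45
tool_pos: [488.0, 162.3, 310.2]
orientation: [0.525, 0.475, -0.474, -0.524]
contact_force: [-0.2, -1.3, 4.4]
grip_width: 21.3
```

Run:
```python
from h import *
o=manip.get_obs(); print(o['contact_force'],o['torque'],o['grip_width'],o['tool_pos'],yawt(o)[0])
go((487.9,162.6,495),1.47)
```

```text
[-0.15920757 -1.32456889  4.36595477] [-0.33365026  0.12238116 -0.02576158] 21.267288355664355 [488.03229329 162.34874907 310.24679074] 1.470079188603977
t 3.45 pos [488.  162.3 310.2] xyz [   0.4 -184.8   -0. ] rot [0.001 0.    0.001] F [-0.2 -1.3  4.4] w 21.3
```

Call:
step_arm(motion=[{"x": 0,"y": -5,"z": 0,"ax": 0,"ay": 0,"az": 0},{"x": 0,"y": -15,"z": 0,"ax": 0,"ay": 0,"az": 0},{"x": 0,"y": -30,"z": 0,"ax": 0,"ay": 0,"az": 0},{"x": 0,"y": -50,"z": 0,"ax": 0,"ay": 0,"az": 0},{"x": 0,"y": -75,"z": 0,"ax": 0,"ay": 0,"az": 0},{"x": 0,"y": -105,"z": 0,"ax": 0,"ay": 0,"az": 0},{"x": 0,"y": -135,"z": 0,"ax": 0,"ay": 0,"az": 0},{"x": 0,"y": -160,"z": 0,"ax": 0,"ay": 0,"az": 0},{"x": 0,"y": -175,"z": 0,"ax": 0,"ay": 0,"az": 0},{"x": 0,"y": -185,"z": 0,"ax": 0,"ay": 0,"az": 0},{"x": 0,"y": -185,"z": 0,"ax": 0,"ay": 0,"az": 0}])

```text
time_s: 4.55
tool_pos: [487.8, 162.3, 496.4]
orientation: [0.525, 0.475, -0.473, -0.524]
contact_force: [0.6, -0.2, -3.3]
grip_width: 21.0
```

Run:
```python
from h import *
snap("top","pics/top1.png");snap("side","pics/side1.png")
o=manip.get_obs(); print(o['contact_force'],o['torque'])
# stand view pose: tool camera over stand; jaw yaw for key x yaw -0.5 -> 1.07
go((525,-120,495),1.07)
for P in [(523,-200,147),(525,-120,340)]: print(P)
b=cv2.imread("pics/side1.png"); cv2.imwrite("pics/side1b.png",cv2.resize(b,(800,600),interpolation=cv2.INTER_CUBIC))
```

```text
[-0.08565401  0.39958225 -2.41497379] [-0.0100596   0.00185577  0.00721952]
t 4.65 pos [487.5 162.2 494.4] xyz [-277.    -0.6  -65.7] rot [-0.001  0.4   -0.   ] F [-0.1  0.4 -2.4] w 21.0
(523, -200, 147)
(525, -120, 340)
```

View pics/side1b.png

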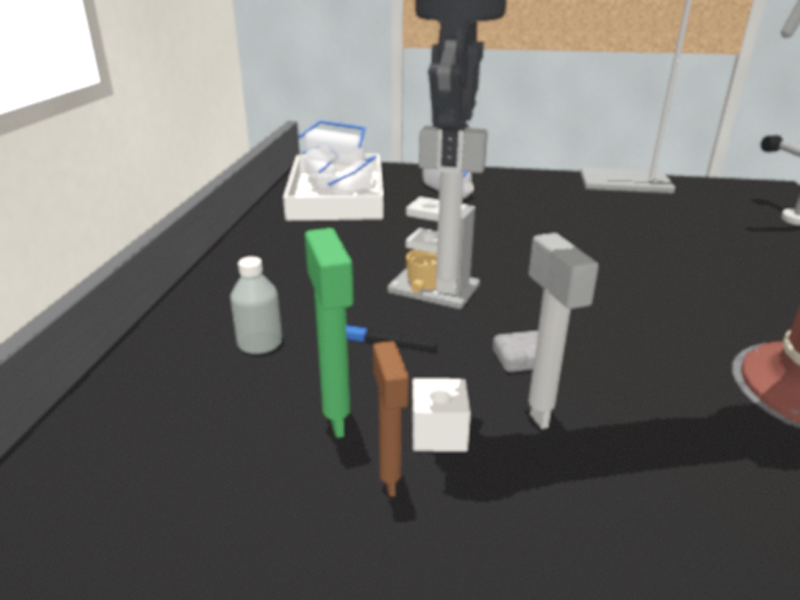

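The key hangs upright in the gripper (tip at (450,290)) and the holster is empty. Next I'll move the wrist camera over the stand, keeping the key beside it.

Run:
```python
from h import *
go((605,-232,480),1.07)
a=cv2.imread("pics/top1.png"); c=cam("top"); s=0.64
g=cv2.cvtColor(a,cv2.COLOR_BGR2GRAY); x0,y0=350,190; w=g[y0:y0+22,x0:x0+22]; print(w[::1])
```

```text
t 4.65 pos [487.5 162.2 494.4] xyz [-380.4   14.3 -156.5] rot [-0.001  0.4   -0.   ] F [-0.1  0.4 -2.4] w 21.0
[[247 247 247 247 247 247 247 247 247 247 247 247 247 247 247 247 247 247
  247 247 247 247]
 [247 247 247 247 247 247 247 247 247 247 247 247 247 247 247 247 247 247
  247 247 247 247]
 [247 247 247 247 247 247 247 247 247 247 247 247 247 247 247 247 247 247
  247 247 247 247]
 [247 247 247 247 247 247 247 247 246 244 244 245 246 247 247 247 247 247
  247 247 247 247]
 [247 247 247 247 247 247 245 240 231 221 218 222 234 244 247 247 247 247
  247 247 247 247]
 [247 247 247 247 247 244 233 221 215 211 204 195 201 225 243 247 247 247
  247 247 247 247]
 [247 247 247 247 245 228 212 211 213 213 209 199 187 195 225 243 247 247
  247 247 247 247]
 [247 247 247 247 238 198 189 203 212 213 212 206 193 180 195 230 246 247
  247 247 247 247]
 [247 247 247 246 228 178 173 194 209 213 211 208 203 189 182 213 243 247
  247 247 247 247]
 [247 247 247 246 220 171 164 185 205 211 211 212 217 214 189 202 240 247
  247 247 247 247]
 [247 247 247 246 220 172 162 181 203 211 210 217 234 237 2
[... 357 characters left out ...]
0 207 211 228 243 247 247 247
  247 247 247 244]
 [247 247 247 247 247 247 246 243 237 229 226 227 235 244 247 247 247 247
  247 247 247 241]
 [247 247 247 247 247 247 247 247 246 245 245 245 246 247 247 247 247 247
  247 247 247 232]
 [247 247 247 247 247 247 247 247 247 247 247 247 247 247 247 247 247 247
  247 247 246 221]
 [247 247 247 247 247 247 247 247 247 247 247 247 247 247 247 247 247 247
  247 247 244 192]
 [247 247 247 247 247 247 247 247 247 247 247 247 247 247 247 247 247 247
  247 247 242 170]
 [247 247 247 247 247 247 247 247 247 247 247 247 247 247 247 247 247 247
  247 247 233 146]
 [247 247 247 247 247 247 247 247 247 247 247 247 247 247 247 247 247 247
  247 246 221 130]]
```

Call:
step_arm(motion=[{"x": -40,"y": 0,"z": -10,"ax": 0,"ay": 0.04,"az": 0},{"x": -85,"y": 0,"z": -30,"ax": 0,"ay": 0.1,"az": 0},{"x": -130,"y": 0,"z": -50,"ax": 0,"ay": 0.15,"az": 0},{"x": -175,"y": 0,"z": -68,"ax": 0,"ay": 0.2,"az": 0},{"x": -220,"y": 0,"z": -88,"ax": 0,"ay": 0.25,"az": 0},{"x": -265,"y": 0,"z": -108,"ax": 0,"ay": 0.3,"az": 0},{"x": -310,"y": 0,"z": -128,"ax": 0,"ay": 0.35,"az": 0},{"x": -350,"y": 5,"z": -145,"ax": 0,"ay": 0.4,"az": 0},{"x": -380,"y": 12,"z": -156,"ax": 0,"ay": 0.4,"az": 0},{"x": -380,"y": 12,"z": -156,"ax": 0,"ay": 0.4,"az": 0},{"x": -380,"y": 12,"z": -156,"ax": 0,"ay": 0.4,"az": 0},{"x": -380,"y": 12,"z": -156,"ax": 0,"ay": 0.4,"az": 0}])

```text
time_s: 5.85
tool_pos: [604.9, -229.9, 481.4]
orientation: [-0.607, -0.361, 0.362, 0.609]
contact_force: [-0.2, 0.1, -2.7]
grip_width: 21.4
```

Run:
```python
from h import *
o=manip.get_obs(); print(o['tool_pos'],yawt(o)[0],o['dq'].round(3),o['q'].round(2))
print("top eye", onz(cam("top"),(359.8,199.6),147))
c=cam("wrist"); np.savez('w4.npz',K=c[0],R=c[1],t=c[2]); a=snap("wrist","pics/w4.png")
print("expected px 800:",proj(c,(539,-196,147))/.64)
cv2.imwrite('pics/w4b.png',cv2.resize(a,(800,600),interpolation=cv2.INTER_CUBIC))
```

```text
[ 604.86200307 -229.94613624  481.35703233] 1.0723767303403529 [-0.012 -0.018 -0.004 -0.006  0.004 -0.001  0.   ] [ 0.23  0.56  0.17  1.31 -0.1   1.28  1.48]
top eye [ 539.6334519  -195.40439508  147.        ]
expected px 800: [399.72348142 151.75964988]
```

View pics/w4b.png

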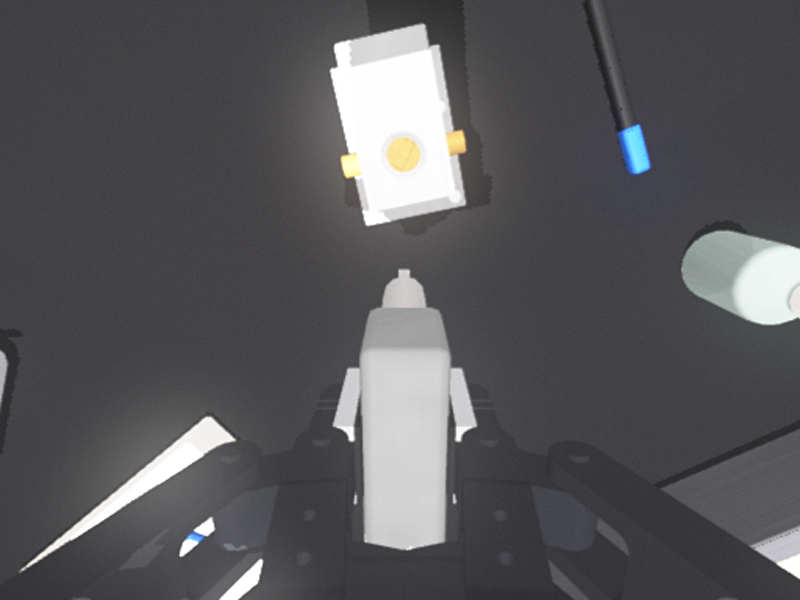

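The wrist view shows the eye's mouth at (403,153) with the brass spindle directly beneath it, and the tang's end at (404,272). I'll measure both, with an enlarged crop of the eye.

Run:
```python
from h import *
a=cv2.imread("pics/w4.png"); c=tuple(np.load('w4.npz')[k] for k in("K","R","t"))
sub=a[80:118,238:278].astype(int); g=sub.min(2)
m=(g<228).astype(np.uint8); n,l,st,ce=cv2.connectedComponentsWithStats(m); 
for i in range(1,n):
    if st[i,4]>60: print("comp",st[i],ce[i]+[238,80],onz(c,ce[i]+[238,80],147).round(1))
br=((sub[:,:,2]-sub[:,:,0])>60).astype(np.uint8); n,l,st,ce=cv2.connectedComponentsWithStats(br)
for i in range(1,n):
    if st[i,4]>30: print("brass",st[i],ce[i]+[238,80],onz(c,ce[i]+[238,80],80).round(1))
x=cv2.resize(a[78:188,205:315],(600,600),interpolation=cv2.INTER_CUBIC)
y=cv2.resize(a[84:110,245:271],(600,600),interpolation=cv2.INTER_CUBIC)
y=cv2.normalize(y,None,0,255,cv2.NORM_MINMAX); cv2.imwrite('pics/w4c.png',cv2.resize(np.hstack([x,y]),(800,400)))
```

```text
comp [  9   8  22  22 393] [257.61832061  98.39185751] [ 540.7 -195.1  147. ]
brass [ 10   8  21  22 361] [257.8033241   98.47091413] [ 541.1 -195.3   80. ]
```

View pics/w4c.png

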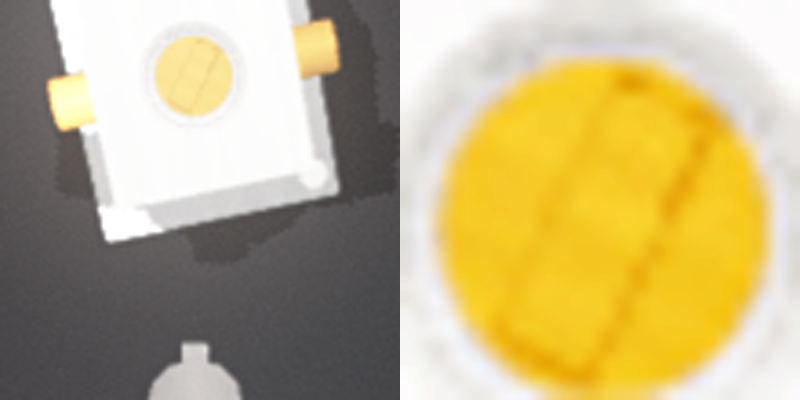

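Crop: the slot runs from (545,350) to (668,95) in the right panel. The tang's end edge is at (195,343) in the left panel.

Run:
```python
from h import *
c=tuple(np.load('w4.npz')[k] for k in("K","R","t"))
f=lambda u,v,z: onz(c,(245+(u-400)/15.385-.5,84+v/15.385-.5),z)
p=f(545,350,50);q=f(668,95,50); d=q-p; print("slot",p.round(1),q.round(1),np.linalg.norm(d),"yaw",np.arctan2(d[1],d[0]), ((p+q)/2).round(1))
# slot long edges
for A,B in[((500,330),(622,80)),((592,375),(712,118))]:
    d=f(*B,50)-f(*A,50); print("edge yaw",np.arctan2(d[1],d[0]))
# plate edges at z147 : 800px corners
P=[onz(c,(u*.64,v*.64),147)[:2] for u,v in[(333,68),(440,45),(465,205),(367,225)]]
for i in range(4):
    d=P[i]-P[i-1]; print("plate",P[i].round(1),np.linalg.norm(d).round(1),np.arctan2(d[1],d[0]).round(3))
# brass handle lugs, z? 
L=[onz(c,(205+u/3.636,78+v/3.636),40)[:2] for u,v in[(50,102),(338,48)]]; d=L[1]-L[0]; print("lugs",np.arctan2(d[1],d[0]),np.linalg.norm(d))
t=onz(c,(258.1,171.8),176); o=manip.get_obs(); Rm=R.from_quat(o['orientation']); print("tip edge in tool axes",Rm.inv().apply(t-o['tool_pos']).round(1))
```

```text
slot [ 547.  -203.9   50. ] [ 534.8 -186.4   50. ] 21.379511624695596 yaw 2.1780439874058244 [ 540.9 -195.2   50. ]
edge yaw 2.170843840108552
edge yaw 2.193650455107396
plate [ 482.1 -207.2] 88.9 2.838
plate [ 500.2 -149.6] 60.4 1.267
plate [ 584.5 -176.2] 88.4 -0.306
plate [ 566.9 -233.8] 60.2 -1.867
lugs 1.2518450713941105 99.16322935306447
tip edge in tool axes [  0.  305.9  10.5]
```

Checks agree: the slot is 21.4 mm long, its yaw is 0.91 rad counter-clockwise of the stand's y, and it's centred under the eye within 0.3 mm. The tip lies on the tool axis. Moving above the eye.

Run:
```python
from h import *
go((540.7,-195.2,475),0.607)
```

```text
t 5.9 pos [ 604.9 -229.7  481.9] xyz [-0.3  7.1 72.8] rot [-0.002  0.466  0.   ] F [ 0.4  1.1 -2.6] w 21.1
```

Call:
step_arm(motion=[{"x": 0,"y": 2,"z": 15,"ax": 0,"ay": 0.1,"az": 0},{"x": 0,"y": 4,"z": 30,"ax": 0,"ay": 0.2,"az": 0},{"x": 0,"y": 6,"z": 50,"ax": 0,"ay": 0.32,"az": 0},{"x": 0,"y": 7,"z": 65,"ax": 0,"ay": 0.42,"az": 0},{"x": 0,"y": 7,"z": 73,"ax": 0,"ay": 0.466,"az": 0},{"x": 0,"y": 7,"z": 73,"ax": 0,"ay": 0.466,"az": 0},{"x": 0,"y": 7,"z": 73,"ax": 0,"ay": 0.466,"az": 0},{"x": 0,"y": 7,"z": 73,"ax": 0,"ay": 0.466,"az": 0}])

```text
time_s: 6.7
tool_pos: [541.2, -194.5, 475.3]
orientation: [-0.674, -0.212, 0.212, 0.675]
contact_force: [-0.5, -0.5, -3.0]
grip_width: 21.5
```

Run:
```python
from h import *
go((540.7,-195.2,440),0.607)
o=manip.get_obs(); c=cam("wrist"); a=snap("wrist","pics/w5.png"); go((540.7,-195.2,440),0.607)
Rm=R.from_quat(o['orientation']); print("tip px",proj(c,o['tool_pos']+Rm.apply([0,305.5,0])),"eye px",proj(c,(540.7,-195.2,147)))
cv2.imwrite('pics/w5b.png',cv2.resize(a[90:240,160:360],(800,600),interpolation=cv2.INTER_CUBIC))
```

```text
t 6.7 pos [ 541.2 -194.5  475.3] xyz [-0.8 35.3 -0.3] rot [-0.002  0.002  0.001] F [-0.5 -0.5 -3. ] w 21.5
t 6.75 pos [ 541.2 -194.7  475.1] xyz [-0.6 35.1 -0.2] rot [-0.002  0.001  0.   ] F [ 0.2 -0.7 -3.7] w 21.1
tip px [258.11812412 183.32010982] eye px [257.17306882 177.85298099]
```

View pics/w5b.png

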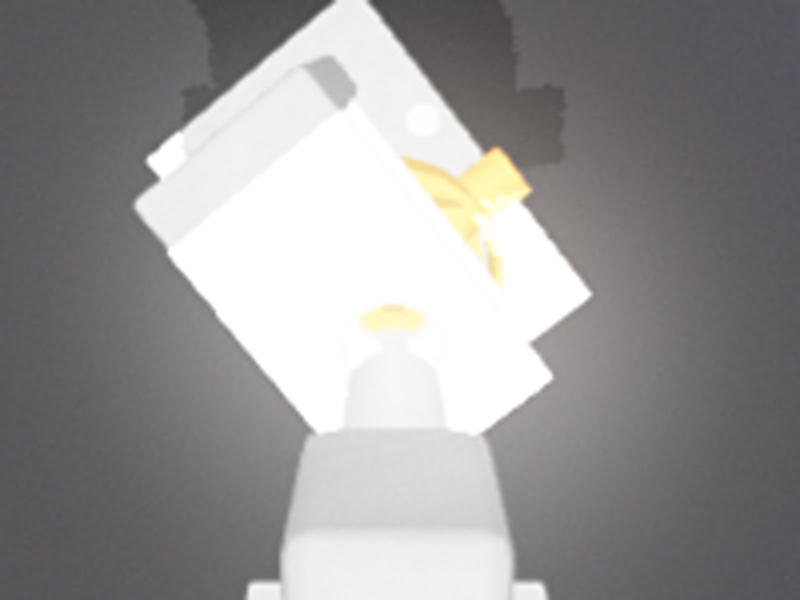

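The tang (395,340) sits over the mouth and looks centred. Descending in gentle steps.

Call:
step_arm(motion=[{"x": -0.6,"y": 2,"z": -0.2,"ax": -0.001,"ay": 0,"az": 0},{"x": -0.6,"y": 6,"z": -0.2,"ax": -0.001,"ay": 0,"az": 0},{"x": -0.6,"y": 10,"z": -0.2,"ax": -0.001,"ay": 0,"az": 0},{"x": -0.6,"y": 14,"z": -0.2,"ax": -0.001,"ay": 0,"az": 0},{"x": -0.6,"y": 18,"z": -0.2,"ax": -0.001,"ay": 0,"az": 0},{"x": -0.6,"y": 21,"z": -0.2,"ax": -0.001,"ay": 0,"az": 0},{"x": -0.6,"y": 24,"z": -0.2,"ax": -0.001,"ay": 0,"az": 0},{"x": -0.6,"y": 26,"z": -0.2,"ax": -0.001,"ay": 0,"az": 0},{"x": -0.6,"y": 28,"z": -0.2,"ax": -0.001,"ay": 0,"az": 0},{"x": -0.6,"y": 30,"z": -0.2,"ax": -0.001,"ay": 0,"az": 0}])

```text
time_s: 7.75
tool_pos: [540.8, -195.2, 445.1]
orientation: [-0.674, -0.212, 0.212, 0.675]
contact_force: [-0.8, -0.6, -3.2]
grip_width: 21.2
```

Call:
step_arm(motion=[{"x": 0,"y": 2,"z": 0,"ax": 0,"ay": 0,"az": 0},{"x": 0,"y": 4,"z": 0,"ax": 0,"ay": 0,"az": 0},{"x": 0,"y": 6,"z": 0,"ax": 0,"ay": 0,"az": 0},{"x": 0,"y": 8,"z": 0,"ax": 0,"ay": 0,"az": 0},{"x": 0,"y": 10,"z": 0,"ax": 0,"ay": 0,"az": 0},{"x": 0,"y": 12,"z": 0,"ax": 0,"ay": 0,"az": 0},{"x": 0,"y": 14,"z": 0,"ax": 0,"ay": 0,"az": 0},{"x": 0,"y": 16,"z": 0,"ax": 0,"ay": 0,"az": 0},{"x": 0,"y": 18,"z": 0,"ax": 0,"ay": 0,"az": 0},{"x": 0,"y": 20,"z": 0,"ax": 0,"ay": 0,"az": 0}])

```text
time_s: 8.75
tool_pos: [540.8, -195.2, 424.9]
orientation: [-0.674, -0.212, 0.212, 0.675]
contact_force: [-0.1, -0.5, -3.1]
grip_width: 21.2
```

Run:
```python
from h import *
go((540.7,-195.2,402),0.607); print(manip.get_obs()['torque'])
```

```text
t 8.75 pos [ 540.8 -195.2  424.9] xyz [-0.1 22.9  0. ] rot [-0.001  0.001  0.   ] F [-0.1 -0.5 -3.1] w 21.2
[-0.0011013   0.00488948  0.04754084]
```

Call:
step_arm(motion=[{"x": 0,"y": 4,"z": 0,"ax": -0.001,"ay": 0,"az": 0},{"x": 0,"y": 8,"z": 0,"ax": -0.001,"ay": 0,"az": 0},{"x": 0,"y": 12,"z": 0,"ax": -0.001,"ay": 0,"az": 0},{"x": 0,"y": 16,"z": 0,"ax": -0.001,"ay": 0,"az": 0},{"x": 0,"y": 20,"z": 0,"ax": -0.001,"ay": 0,"az": 0},{"x": 0,"y": 23,"z": 0,"ax": -0.001,"ay": 0,"az": 0},{"x": 0,"y": 25,"z": 0,"ax": -0.001,"ay": 0,"az": 0},{"x": 0,"y": 27,"z": 0,"ax": -0.001,"ay": 0,"az": 0},{"x": 0,"y": 29,"z": 0,"ax": -0.001,"ay": 0,"az": 0},{"x": 0,"y": 31,"z": 0,"ax": -0.001,"ay": 0,"az": 0},{"x": 0,"y": 33,"z": 0,"ax": -0.001,"ay": 0,"az": 0},{"x": 0,"y": 35,"z": 0,"ax": -0.001,"ay": 0,"az": 0}])

```text
time_s: 9.95
tool_pos: [540.8, -195.1, 389.8]
orientation: [0.675, 0.212, -0.212, -0.675]
contact_force: [-0.4, -0.2, -2.1]
grip_width: 21.3
```

Call:
step_arm(motion=[{"x": 0,"y": 2,"z": 0,"ax": 0,"ay": 0,"az": 0},{"x": 0,"y": 4,"z": 0,"ax": 0,"ay": 0,"az": 0},{"x": 0,"y": 6,"z": 0,"ax": 0,"ay": 0,"az": 0},{"x": 0,"y": 8,"z": 0,"ax": 0,"ay": 0,"az": 0},{"x": 0,"y": 10,"z": 0,"ax": 0,"ay": 0,"az": 0},{"x": 0,"y": 12,"z": 0,"ax": 0,"ay": 0,"az": 0},{"x": 0,"y": 14,"z": 0,"ax": 0,"ay": 0,"az": 0},{"x": 0,"y": 15,"z": 0,"ax": 0,"ay": 0,"az": 0}])

```text
time_s: 10.75
tool_pos: [540.8, -195.1, 374.6]
orientation: [0.675, 0.212, -0.212, -0.675]
contact_force: [-0.2, -0.2, -2.1]
grip_width: 21.6
```

Run:
```python
from h import *
go((540.7,-195.2,362),0.607); print(manip.get_obs()['torque'])
```

```text
t 10.75 pos [ 540.8 -195.1  374.6] xyz [-0.1 12.6 -0. ] rot [0.    0.001 0.   ] F [-0.2 -0.2 -2.1] w 21.6
[-0.04226663  0.02540346  0.04641624]
```

Call:
step_arm(motion=[{"x": 0,"y": 1.5,"z": 0,"ax": 0,"ay": 0,"az": 0},{"x": 0,"y": 3,"z": 0,"ax": 0,"ay": 0,"az": 0},{"x": 0,"y": 4.5,"z": 0,"ax": 0,"ay": 0,"az": 0},{"x": 0,"y": 6,"z": 0,"ax": 0,"ay": 0,"az": 0},{"x": 0,"y": 7.5,"z": 0,"ax": 0,"ay": 0,"az": 0},{"x": 0,"y": 9,"z": 0,"ax": 0,"ay": 0,"az": 0},{"x": 0,"y": 10,"z": 0,"ax": 0,"ay": 0,"az": 0}])

```text
time_s: 11.45
tool_pos: [540.8, -195.1, 364.4]
orientation: [-0.675, -0.212, 0.212, 0.675]
contact_force: [-0.4, -0.3, -3.2]
grip_width: 21.2
```

Call:
step_arm(motion=[{"x": 0,"y": 0.5,"z": 0,"ax": 0,"ay": 0,"az": 0},{"x": 0,"y": 1,"z": 0,"ax": 0,"ay": 0,"az": 0},{"x": 0,"y": 1.5,"z": 0,"ax": 0,"ay": 0,"az": 0},{"x": 0,"y": 2,"z": 0,"ax": 0,"ay": 0,"az": 0}])

```text
time_s: 11.85
tool_pos: [540.8, -195.1, 362.4]
orientation: [0.675, 0.212, -0.212, -0.675]
contact_force: [0.0, -0.4, -3.0]
grip_width: 21.6
```

Call:
step_arm(motion=[{"x": 0,"y": 0.5,"z": 0,"ax": 0,"ay": 0,"az": 0},{"x": 0,"y": 1,"z": 0,"ax": 0,"ay": 0,"az": 0},{"x": 0,"y": 1.5,"z": 0,"ax": 0,"ay": 0,"az": 0},{"x": 0,"y": 1.5,"z": 0,"ax": 0,"ay": 0,"az": 0}])

```text
time_s: 12.25
tool_pos: [540.7, -195.1, 360.8]
orientation: [-0.675, -0.212, 0.212, 0.675]
contact_force: [0.3, 0.1, -3.4]
grip_width: 21.2
```

Call:
step_arm(motion=[{"x": 0,"y": 0.5,"z": 0,"ax": 0,"ay": 0,"az": 0},{"x": 0,"y": 1,"z": 0,"ax": 0,"ay": 0,"az": 0},{"x": 0,"y": 1,"z": 0,"ax": 0,"ay": 0,"az": 0}])

```text
time_s: 12.55
tool_pos: [540.7, -195.1, 359.7]
orientation: [-0.675, -0.212, 0.212, 0.675]
contact_force: [-0.0, -0.3, -3.0]
grip_width: 21.7
```

Tip at about 54 mm, still no contact. Continuing in small bites, watching the force.

Call:
step_arm(motion=[{"x": 0,"y": 0.5,"z": 0,"ax": 0,"ay": 0,"az": 0},{"x": 0,"y": 1,"z": 0,"ax": 0,"ay": 0,"az": 0},{"x": 0,"y": 1,"z": 0,"ax": 0,"ay": 0,"az": 0}])

```text
time_s: 12.85
tool_pos: [540.7, -195.1, 358.6]
orientation: [-0.675, -0.212, 0.212, 0.675]
contact_force: [0.4, -0.7, -3.3]
grip_width: 21.2
```

Call:
step_arm(motion=[{"x": 0,"y": 0.5,"z": 0,"ax": 0,"ay": 0,"az": 0},{"x": 0,"y": 1,"z": 0,"ax": 0,"ay": 0,"az": 0},{"x": 0,"y": 1,"z": 0,"ax": 0,"ay": 0,"az": 0}])

```text
time_s: 13.15
tool_pos: [540.7, -195.1, 357.5]
orientation: [-0.675, -0.212, 0.212, 0.675]
contact_force: [0.2, -0.3, -3.7]
grip_width: 21.1
```

Call:
step_arm(motion=[{"x": 0,"y": 0.5,"z": 0,"ax": 0,"ay": 0,"az": 0},{"x": 0,"y": 1,"z": 0,"ax": 0,"ay": 0,"az": 0},{"x": 0,"y": 1,"z": 0,"ax": 0,"ay": 0,"az": 0}])

```text
time_s: 13.45
tool_pos: [540.7, -195.0, 356.5]
orientation: [-0.675, -0.212, 0.212, 0.675]
contact_force: [0.0, -0.5, -2.8]
grip_width: 21.3
```

Call:
step_arm(motion=[{"x": 0,"y": 0.5,"z": 0,"ax": 0,"ay": 0,"az": 0},{"x": 0,"y": 1,"z": 0,"ax": 0,"ay": 0,"az": 0},{"x": 0,"y": 1,"z": 0,"ax": 0,"ay": 0,"az": 0}])

```text
time_s: 13.75
tool_pos: [540.7, -195.1, 355.4]
orientation: [-0.675, -0.212, 0.212, 0.675]
contact_force: [-0.4, -0.5, -3.7]
grip_width: 21.4
```

Call:
step_arm(motion=[{"x": 0,"y": 0.5,"z": 0,"ax": 0,"ay": 0,"az": 0},{"x": 0,"y": 1,"z": 0,"ax": 0,"ay": 0,"az": 0},{"x": 0,"y": 1,"z": 0,"ax": 0,"ay": 0,"az": 0}])

```text
time_s: 14.05
tool_pos: [540.7, -195.1, 354.3]
orientation: [-0.675, -0.212, 0.212, 0.675]
contact_force: [-0.4, 0.9, -3.3]
grip_width: 21.3
```

Call:
step_arm(motion=[{"x": 0,"y": 0.5,"z": 0,"ax": 0,"ay": 0,"az": 0},{"x": 0,"y": 1,"z": 0,"ax": 0,"ay": 0,"az": 0},{"x": 0,"y": 1,"z": 0,"ax": 0,"ay": 0,"az": 0}])

```text
time_s: 14.35
tool_pos: [540.7, -195.1, 353.3]
orientation: [-0.675, -0.212, 0.212, 0.675]
contact_force: [0.8, 0.1, -2.0]
grip_width: 21.1
```

Call:
step_arm(motion=[{"x": 0,"y": 0.5,"z": 0,"ax": 0,"ay": 0,"az": 0},{"x": 0,"y": 1,"z": 0,"ax": 0,"ay": 0,"az": 0},{"x": 0,"y": 1,"z": 0,"ax": 0,"ay": 0,"az": 0}])

```text
time_s: 14.65
tool_pos: [540.7, -195.1, 352.2]
orientation: [-0.675, -0.212, 0.212, 0.675]
contact_force: [0.3, -0.3, -3.0]
grip_width: 21.4
```

Call:
step_arm(motion=[{"x": 0,"y": 0.5,"z": 0,"ax": 0,"ay": 0,"az": 0},{"x": 0,"y": 1,"z": 0,"ax": 0,"ay": 0,"az": 0},{"x": 0,"y": 1,"z": 0,"ax": 0,"ay": 0,"az": 0}])

```text
time_s: 14.95
tool_pos: [540.7, -195.1, 351.1]
orientation: [-0.675, -0.212, 0.212, 0.675]
contact_force: [0.2, 0.8, -2.9]
grip_width: 21.6
```

Call:
step_arm(motion=[{"x": 0,"y": 0.5,"z": 0,"ax": 0,"ay": 0,"az": 0},{"x": 0,"y": 1,"z": 0,"ax": 0,"ay": 0,"az": 0},{"x": 0,"y": 1,"z": 0,"ax": 0,"ay": 0,"az": 0}])

```text
time_s: 15.25
tool_pos: [540.7, -195.1, 350.0]
orientation: [-0.675, -0.212, 0.212, 0.675]
contact_force: [0.4, -0.2, -2.8]
grip_width: 21.4
```

Call:
step_arm(motion=[{"x": 0,"y": 0.5,"z": 0,"ax": 0,"ay": 0,"az": 0},{"x": 0,"y": 1,"z": 0,"ax": 0,"ay": 0,"az": 0},{"x": 0,"y": 1,"z": 0,"ax": 0,"ay": 0,"az": 0}])

```text
time_s: 15.55
tool_pos: [540.7, -195.1, 349.0]
orientation: [-0.675, -0.212, 0.212, 0.675]
contact_force: [0.5, -0.3, -2.8]
grip_width: 21.6
```

Call:
step_arm(motion=[{"x": 0,"y": 0.5,"z": 0,"ax": 0,"ay": 0,"az": 0},{"x": 0,"y": 1,"z": 0,"ax": 0,"ay": 0,"az": 0},{"x": 0,"y": 1,"z": 0,"ax": 0,"ay": 0,"az": 0}])

```text
time_s: 15.85
tool_pos: [540.7, -195.1, 347.9]
orientation: [-0.675, -0.211, 0.212, 0.675]
contact_force: [-0.2, -0.8, -2.7]
grip_width: 21.3
```

Call:
step_arm(motion=[{"x": 0,"y": 0.5,"z": 0,"ax": 0,"ay": 0,"az": 0},{"x": 0,"y": 1,"z": 0,"ax": 0,"ay": 0,"az": 0},{"x": 0,"y": 1,"z": 0,"ax": 0,"ay": 0,"az": 0}])

```text
time_s: 16.15
tool_pos: [540.7, -195.1, 346.8]
orientation: [-0.675, -0.211, 0.212, 0.675]
contact_force: [-0.5, 0.1, -3.7]
grip_width: 21.2
```

Call:
step_arm(motion=[{"x": 0,"y": 0.5,"z": 0,"ax": 0,"ay": 0,"az": 0},{"x": 0,"y": 1,"z": 0,"ax": 0,"ay": 0,"az": 0},{"x": 0,"y": 1,"z": 0,"ax": 0,"ay": 0,"az": 0}])

```text
time_s: 16.45
tool_pos: [540.7, -195.0, 345.7]
orientation: [-0.675, -0.211, 0.212, 0.675]
contact_force: [0.4, -0.2, -3.6]
grip_width: 21.2
```

Call:
step_arm(motion=[{"x": 0,"y": 0.5,"z": 0,"ax": 0,"ay": 0,"az": 0},{"x": 0,"y": 1,"z": 0,"ax": 0,"ay": 0,"az": 0},{"x": 0,"y": 1,"z": 0,"ax": 0,"ay": 0,"az": 0}])

```text
time_s: 16.75
tool_pos: [540.8, -195.1, 344.6]
orientation: [-0.675, -0.211, 0.212, 0.675]
contact_force: [0.5, -0.6, -3.0]
grip_width: 21.4
```

Tip at about 39 mm, so the tang is in the slot with no contact force. Feeling for the slot floor.

Call:
step_arm(motion=[{"x": 0,"y": 0.5,"z": 0,"ax": 0,"ay": 0,"az": 0},{"x": 0,"y": 1,"z": 0,"ax": 0,"ay": 0,"az": 0},{"x": 0,"y": 1,"z": 0,"ax": 0,"ay": 0,"az": 0}])

```text
time_s: 17.05
tool_pos: [540.8, -195.1, 343.6]
orientation: [-0.675, -0.211, 0.212, 0.675]
contact_force: [0.4, -0.5, -2.6]
grip_width: 21.0
```

Call:
step_arm(motion=[{"x": 0,"y": 0.5,"z": 0,"ax": 0,"ay": 0,"az": 0},{"x": 0,"y": 1,"z": 0,"ax": 0,"ay": 0,"az": 0},{"x": 0,"y": 1,"z": 0,"ax": 0,"ay": 0,"az": 0}])

```text
time_s: 17.35
tool_pos: [540.8, -195.1, 342.5]
orientation: [-0.675, -0.211, 0.212, 0.675]
contact_force: [0.3, 0.6, -2.7]
grip_width: 21.4
```

Call:
step_arm(motion=[{"x": 0,"y": 0.5,"z": 0,"ax": 0,"ay": 0,"az": 0},{"x": 0,"y": 1,"z": 0,"ax": 0,"ay": 0,"az": 0},{"x": 0,"y": 1,"z": 0,"ax": 0,"ay": 0,"az": 0}])

```text
time_s: 17.65
tool_pos: [540.8, -195.1, 341.4]
orientation: [-0.675, -0.211, 0.212, 0.675]
contact_force: [0.3, 0.5, -3.4]
grip_width: 21.3
```

Run:
```python
from h import *
o=manip.get_obs(); print(o['tool_pos'],o['contact_force'],o['torque'],yawt(o)[0])
```

```text
[ 540.75622402 -195.05803059  341.39674802] [ 0.32996377  0.45753249 -3.44964031] [-0.00741592 -0.0869126  -0.03865329] 0.6081373580753502
```

Call:
step_arm(motion=[{"x": 0,"y": 0.5,"z": 0,"ax": 0,"ay": 0,"az": 0},{"x": 0,"y": 1,"z": 0,"ax": 0,"ay": 0,"az": 0},{"x": 0,"y": 1,"z": 0,"ax": 0,"ay": 0,"az": 0}])

```text
time_s: 17.95
tool_pos: [540.8, -195.1, 340.3]
orientation: [-0.675, -0.211, 0.212, 0.675]
contact_force: [-0.4, 0.5, -3.5]
grip_width: 21.3
```

Call:
step_arm(motion=[{"x": 0,"y": 0.5,"z": 0,"ax": 0,"ay": 0,"az": 0},{"x": 0,"y": 1,"z": 0,"ax": 0,"ay": 0,"az": 0},{"x": 0,"y": 1,"z": 0,"ax": 0,"ay": 0,"az": 0}])

```text
time_s: 18.25
tool_pos: [540.8, -195.0, 339.3]
orientation: [-0.675, -0.211, 0.212, 0.675]
contact_force: [0.1, -0.9, -2.9]
grip_width: 21.2
```

Call:
step_arm(motion=[{"x": 0,"y": 0.5,"z": 0,"ax": 0,"ay": 0,"az": 0},{"x": 0,"y": 1,"z": 0,"ax": 0,"ay": 0,"az": 0},{"x": 0,"y": 1,"z": 0,"ax": 0,"ay": 0,"az": 0}])

```text
time_s: 18.55
tool_pos: [540.8, -195.1, 338.4]
orientation: [-0.675, -0.211, 0.212, 0.675]
contact_force: [-0.0, 0.3, -2.2]
grip_width: 21.1
```

The floor is about there. Now turning clockwise, watching the moment.

Call:
step_arm(motion=[{"x": 0,"y": 0,"z": 0,"ax": 0,"ay": 0.05,"az": 0},{"x": 0,"y": 0,"z": 0,"ax": 0,"ay": 0.1,"az": 0},{"x": 0,"y": 0,"z": 0,"ax": 0,"ay": 0.15,"az": 0},{"x": 0,"y": 0,"z": 0,"ax": 0,"ay": 0.2,"az": 0},{"x": 0,"y": 0,"z": 0,"ax": 0,"ay": 0.25,"az": 0},{"x": 0,"y": 0,"z": 0,"ax": 0,"ay": 0.3,"az": 0},{"x": 0,"y": 0,"z": 0,"ax": 0,"ay": 0.3,"az": 0}])

```text
time_s: 19.25
tool_pos: [541.2, -194.8, 338.4]
orientation: [0.699, 0.109, -0.109, -0.699]
contact_force: [2.4, -0.7, -3.7]
grip_width: 21.6
```

Run:
```python
from h import *
o=manip.get_obs(); print(o['torque']); go((540.75,-195.1,338.4),-0.305)
```

```text
[-0.00114295 -0.34796879  0.03911207]
t 19.25 pos [ 541.2 -194.8  338.4] xyz [-0.5  0.  -0.1] rot [0.    0.614 0.   ] F [ 2.4 -0.7 -3.7] w 21.6
```

Call:
step_arm(motion=[{"x": -0.3,"y": 0,"z": 0,"ax": 0,"ay": 0.05,"az": 0},{"x": -0.5,"y": 0,"z": 0,"ax": 0,"ay": 0.1,"az": 0},{"x": -0.5,"y": 0,"z": 0,"ax": 0,"ay": 0.15,"az": 0},{"x": -0.5,"y": 0,"z": 0,"ax": 0,"ay": 0.2,"az": 0},{"x": -0.5,"y": 0,"z": 0,"ax": 0,"ay": 0.25,"az": 0},{"x": -0.5,"y": 0,"z": 0,"ax": 0,"ay": 0.3,"az": 0},{"x": -0.5,"y": 0,"z": 0,"ax": 0,"ay": 0.35,"az": 0},{"x": -0.5,"y": 0,"z": 0,"ax": 0,"ay": 0.4,"az": 0},{"x": -0.5,"y": 0,"z": 0,"ax": 0,"ay": 0.45,"az": 0},{"x": -0.5,"y": 0,"z": 0,"ax": 0,"ay": 0.5,"az": 0},{"x": -0.5,"y": 0,"z": 0,"ax": 0,"ay": 0.5,"az": 0}])

```text
time_s: 20.35
tool_pos: [541.3, -194.8, 338.5]
orientation: [0.704, -0.066, 0.068, -0.704]
contact_force: [1.8, -0.6, -4.7]
grip_width: 20.9
```

Run:
```python
from h import *
o=manip.get_obs(); print(o['torque']); go((540.75,-195.1,338.4),-0.305)
```

```text
[-0.07124821 -0.51363729  0.06249843]
t 20.35 pos [ 541.3 -194.8  338.5] xyz [-0.5  0.1 -0.4] rot [0.    0.115 0.002] F [ 1.8 -0.6 -4.7] w 20.9
```

Call:
step_arm(motion=[{"x": -0.3,"y": 0,"z": -0.2,"ax": 0,"ay": 0.03,"az": 0},{"x": -0.5,"y": 0,"z": -0.4,"ax": 0,"ay": 0.06,"az": 0.002},{"x": -0.5,"y": 0,"z": -0.4,"ax": 0,"ay": 0.08,"az": 0.002},{"x": -0.5,"y": 0,"z": -0.4,"ax": 0,"ay": 0.08,"az": 0.002}])

```text
time_s: 20.75
tool_pos: [541.3, -194.9, 338.5]
orientation: [0.701, -0.094, 0.096, -0.7]
contact_force: [2.7, 0.0, -5.1]
grip_width: 21.3
```

Run:
```python
from h import *
o=manip.get_obs(); print(o['torque']); go((540.75,-195.1,338.4),-0.305)
```

```text
[-0.06839068 -1.01664747  0.08102728]
t 20.75 pos [ 541.3 -194.9  338.5] xyz [-0.4  0.1 -0.3] rot [0.    0.035 0.002] F [ 2.7  0.  -5.1] w 21.3
```

Call:
step_arm(motion=[{"x": 0,"y": 0,"z": 0,"ax": 0,"ay": 0.02,"az": 0},{"x": 0,"y": 0,"z": 0,"ax": 0,"ay": 0.04,"az": 0},{"x": 0,"y": 0,"z": 0,"ax": 0,"ay": 0.04,"az": 0}])

```text
time_s: 21.05
tool_pos: [541.3, -194.9, 338.5]
orientation: [0.699, -0.109, 0.11, -0.698]
contact_force: [2.9, -1.5, -5.4]
grip_width: 21.2
```

Run:
```python
from h import *
o=manip.get_obs(); print(o['torque']); go((540.75,-195.1,338.4),-0.305)
```

```text
[-0.09499295 -0.96030873  0.12351246]
t 21.05 pos [ 541.3 -194.9  338.5] xyz [-0.5  0.1 -0.3] rot [ 0.    -0.005  0.002] F [ 2.9 -1.5 -5.4] w 21.2
```

Call:
step_arm(motion=[{"x": 0,"y": 0,"z": 0,"ax": 0,"ay": 0.02,"az": 0},{"x": 0,"y": 0,"z": 0,"ax": 0,"ay": 0.04,"az": 0},{"x": 0,"y": 0,"z": 0,"ax": 0,"ay": 0.04,"az": 0}])

```text
time_s: 21.35
tool_pos: [541.4, -194.9, 338.5]
orientation: [0.697, -0.123, 0.124, -0.696]
contact_force: [3.4, -0.4, -5.4]
grip_width: 21.6
```

Run:
```python
from h import *
o=manip.get_obs(); print(o['torque']); go((540.75,-195.1,338.4),-0.305)
```

```text
[-0.13737664 -0.87981859  0.35328879]
t 21.35 pos [ 541.4 -194.9  338.5] xyz [-0.5  0.1 -0.4] rot [ 0.001 -0.045  0.002] F [ 3.4 -0.4 -5.4] w 21.6
```

Call:
step_arm(motion=[{"x": 0,"y": 0,"z": 0,"ax": 0,"ay": 0.02,"az": 0},{"x": 0,"y": 0,"z": 0,"ax": 0,"ay": 0.04,"az": 0},{"x": 0,"y": 0,"z": 0,"ax": 0,"ay": 0.04,"az": 0}])

```text
time_s: 21.65
tool_pos: [541.4, -194.8, 338.5]
orientation: [0.694, -0.136, 0.137, -0.693]
contact_force: [2.4, -1.0, -4.4]
grip_width: 21.3
```

Run:
```python
from h import *
o=manip.get_obs(); print(o['torque']); go((540.75,-195.1,338.4),-0.305)
```

```text
[-0.17732123 -0.89540398  0.63989659]
t 21.65 pos [ 541.4 -194.8  338.5] xyz [-0.5  0.1 -0.6] rot [ 0.001 -0.084  0.002] F [ 2.4 -1.  -4.4] w 21.3
```

The moment climbs from 0.12 to 0.64 N m, so the stop is met. I'll relax the twist and release.

Call:
step_arm(motion=[{"x": 0,"y": 0,"z": 0,"ax": 0,"ay": -0.03,"az": 0},{"x": 0,"y": 0,"z": 0,"ax": 0,"ay": -0.06,"az": 0},{"x": 0,"y": 0,"z": 0,"ax": 0,"ay": -0.06,"az": 0}])

```text
time_s: 21.95
tool_pos: [541.3, -194.9, 338.5]
orientation: [0.698, -0.115, 0.117, -0.697]
contact_force: [2.5, -0.3, -5.6]
grip_width: 21.4
```

Call:
step_arm(motion=[{"x": 0,"y": 0,"z": 0,"ax": 0,"ay": 0,"az": 0},{"x": 0,"y": 0,"z": 0,"ax": 0,"ay": 0,"az": 0},{"x": 0,"y": 0,"z": 0,"ax": 0,"ay": 0,"az": 0},{"x": 0,"y": 0,"z": 0,"ax": 0,"ay": 0,"az": 0},{"x": 0,"y": 0,"z": 0,"ax": 0,"ay": 0,"az": 0},{"x": 0,"y": 0,"z": 0,"ax": 0,"ay": 0,"az": 0},{"x": 0,"y": 0,"z": 0,"ax": 0,"ay": 0,"az": 0},{"x": 0,"y": 0,"z": 0,"ax": 0,"ay": 0,"az": 0},{"x": 0,"y": 0,"z": 0,"ax": 0,"ay": 0,"az": 0},{"x": 0,"y": 0,"z": 0,"ax": 0,"ay": 0,"az": 0}], jaw=1)

```text
time_s: 22.95
tool_pos: [541.3, -194.9, 338.5]
orientation: [0.698, -0.115, 0.117, -0.697]
contact_force: [-0.2, 1.1, 0.5]
grip_width: 85.3
```

Run:
```python
from h import *
o=manip.get_obs(); print(o['torque'],o['contact_force'],yawt(o)[0])
```

```text
[0.04582311 0.04359803 0.02394734] [-0.15144003  1.12151138  0.50453689] -0.3296746058206622
```

Released. Retreating straight up, then checking from above.

Call:
step_arm(motion=[{"x": 0,"y": -5,"z": 0,"ax": 0,"ay": 0,"az": 0},{"x": 0,"y": -20,"z": 0,"ax": 0,"ay": 0,"az": 0},{"x": 0,"y": -45,"z": 0,"ax": 0,"ay": 0,"az": 0},{"x": 0,"y": -75,"z": 0,"ax": 0,"ay": 0,"az": 0},{"x": 0,"y": -105,"z": 0,"ax": 0,"ay": 0,"az": 0},{"x": 0,"y": -125,"z": 0,"ax": 0,"ay": 0,"az": 0},{"x": 0,"y": -130,"z": 0,"ax": 0,"ay": 0,"az": 0},{"x": 0,"y": -130,"z": 0,"ax": 0,"ay": 0,"az": 0},{"x": 0,"y": -130,"z": 0,"ax": 0,"ay": 0,"az": 0}])

```text
time_s: 23.85
tool_pos: [540.9, -194.4, 467.2]
orientation: [0.698, -0.116, 0.116, -0.697]
contact_force: [0.1, -0.2, 0.1]
grip_width: 85.6
```

Run:
```python
from h import *
c=cam("wrist"); np.savez('w6.npz',K=c[0],R=c[1],t=c[2]); a=snap("wrist","pics/w6.png")
s=snap("side","pics/side2.png")
x=cv2.resize(a[90:290,130:400],(540,400),interpolation=cv2.INTER_CUBIC); y=cv2.resize(s[110:210,230:330],(260,260)); y=cv2.copyMakeBorder(y,0,140,0,0,0)
cv2.imwrite('pics/w6b.png',np.hstack([x,y]))
for n,C in(("w",c),("s",cam("side"))):
  for z in(35+167,): print(n,proj(C,(540.7,-195.2,z)))
```

```text
w [259.23686227 198.1707034 ]
s [275.28234325 109.41006495]
```

View pics/w6b.png

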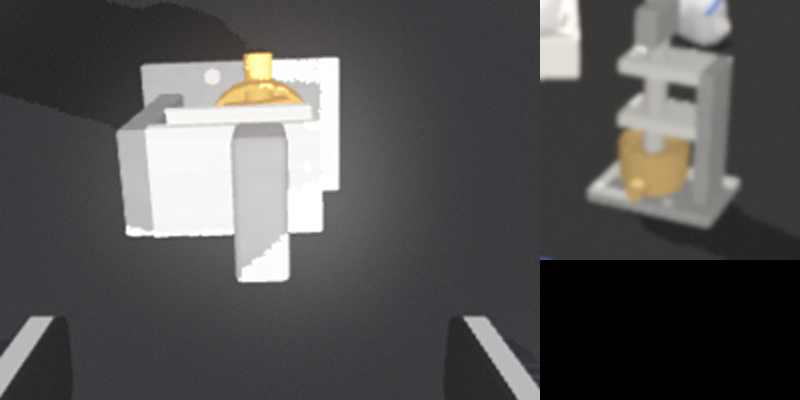

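The key stands through both eyes in the spindle, with the gripper clear. The paddle's top corners in the left panel are (233,137), (287,137), (290,280) and (237,280). Checking the numbers.

Run:
```python
from h import *
c=tuple(np.load('w6.npz')[k] for k in("K","R","t"))
for z in(196,200,204,208):
    p=np.array([onz(c,(130+u/2-.25,90+v/2-.25),z)[:2] for u,v in[(233,137),(287,137),(290,280),(237,280)]])
    d=p[2]+p[3]-p[0]-p[1]; print(z,p.mean(0).round(1),"len",(np.linalg.norm(d)/2).round(1),"yaw-y",((np.arctan2(d[1],d[0])-1.265+np.pi/2)%np.pi-np.pi/2).round(3))
P=[onz(c,(130+u/2,90+v/2),147)[:2] for u,v in[(148,127),(127,236),(322,232)]]
d=P[2]-P[1]; print("plate x edge yaw",np.arctan2(d[1],d[0]))
```

```text
196 [ 541.9 -195.1] len 58.9 yaw-y 0.003
200 [ 542.3 -193.9] len 58.0 yaw-y 0.003
204 [ 542.7 -192.7] len 57.0 yaw-y 0.003
208 [ 543.1 -191.5] len 56.0 yaw-y 0.003
plate x edge yaw -0.3059044251596283
```

```bash
python3 -c "
from plant import manip
o=manip.get_obs(); print(o['time_s'],o['contact_force']); print(manip.finish_job())"
```

```text
23.95 [ 0.42874196  0.87458673 -0.13232999]
the job is handed in; nothing more can be done
None
```

I took the small grey key from the holster, threaded it through both guide eyes and dropped it into the spindle slot. I then turned it clockwise to the valve's stop, let go and handed the job in at about 24 s of the 72 s allowed. The hand-in gives no verdict.

- **Forces:** Readings between moves showed nothing beyond the key's own weight all the way down. While turning, the moment rose from 0.12 to 0.64 N m at the stop, and I eased it off before opening the jaws.
- **Last checks:** The paddle lies about 0.003 rad from the stand's y axis (limit 0.15). The key is centred on the axis to within about 2 mm. The tip is at about 33 mm, inferred from the arm's height, and the limit is 44 mm. The picture shows the key upright through both eyes with the gripper clear.
- **Less certain:** The slot floor was barely felt, a change of about 1 N. The wrist picture put the paddle 1 to 2 mm off where I expected, which is within the 2 mm calibration error. I didn't re-measure the bottle, pencil case or marker, but nothing went near them.
- **Refused move:** The first move call was refused because its rows lacked some of the numbers, and nothing moved.

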